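# Start the capsule mixer by touch

### The arm

A 7-joint arm with a two-finger parallel gripper is mounted at the origin on the work surface. World frame = base frame: x ahead of the robot, y to its left, z up, the work surface at z = 0. Lengths are in m, angles in rad, forces in N, time in s.
With the tool pointing down it reaches from about 0.425 to 0.925 m from the base axis. Payload 6.8 kg.
Tool frame: the origin (TCP) lies between the finger pads; the fingertips stand 11 mm ahead of it and the grasp point (between the pads) lies 8 mm behind it; z points along the fingers, y is the line along which they close (so a half turn about z gives the same grasp; the last joint's range is limited). The gripper opens to 85 mm and grips with 20 to 120 N. Pads are 22 mm wide; open, the fingers measure 114 mm over their backs; the gripper's body (76 mm by 85 mm) begins 54 mm behind the grasp point. The pads swing forward as they close: fully open they stand 13 mm farther back than shut.
Start: joints at [1.241, 0.477, 0.022, 1.555, -0.011, 1.109, -0.083], TCP at [0.148, -0.658, 0.242] pointing down, gripper open.
Joint ranges: [-2.96, 2.96], [-0.34, 2.1], [-1.41, 1.46], [0.24, 2.44], [-1.37, 4.51], [0.17, 1.92], [-2.96, 2.96]. Speed limits (rad/s): [2.39, 2.39, 3.14, 3.14, 3.14, 3.14, 3.14].

### API

Orientations are given as a rotation vector (axis times angle).
In Python, from bench import r gives the robot as it stands.
- The arm moves only by the tool send_rows, never from a script. Its argument "deltas" is a list of rows, each an object of numbers: "dx", "dy", "dz": the shift along the world's x, y, z in mm; "rx", "ry", "rz": the turn, a rotation vector about the world's x, y, z in degrees. A call has 1 to 5 rows; each row is the pose to reach, as a shift and turn from the pose commanded when the call began; what a row does not reach only later rows make up. A row lasts 1/12 s, in which the tool goes at most 41.7 mm and 7.16 degrees, less where a joint would pass 70% of its speed; a pose out of reach is approached as far as the arm can. A call with a gripper value outside its range is refused whole. "jaw" is the finger opening in mm, from 0 to 85.4, set as the call begins (left out, the last holds). The fingers move at their own pace and stop on an object; "newtons" is the grip in N (left out, the last holds). Time passes only in rows, so rows that repeat a pose let the fingers close. It gives the time, the measured TCP pose, the force, the opening and the grip force at its end, in the units of the state.
- r.get_obs(): the state, without advancing time (a new reading comes with each control period).
- r.grab_frame(name): name is "scene" or "top" or "wrist"; returns a dict with "frame" (480x640x3 uint8, blue, green, red), "z_map" (480x640 float32, m along the optical axis (not along the pixel's ray), 0 where there is no reading), "vertical_fov" (degrees; the focal length in pixels is half the picture's height over the tangent of half this angle, whatever the lens; pixels are square), "cx", "cy" (the principal point, pixels), "distortion" ([k1, k2, p1, p2, k3] as OpenCV has them; the pictures are not rectified), "xyz" and "orientation" of the camera in the world. Camera axes: x right, y down, z forward; pixel columns grow to the right and rows downward; lengths in m; the calibration is good to about 2 mm. A picture is of the moment at which its call begins.
- r.hand_in(): hands the job in; it is judged then, once.
The state is a dict: "clock": time; "joints": joint angles; "qvel": joint speeds; "tau": joint torques, N m; "tcp_pos": TCP position; "orientation": TCP orientation; "contact_force": force on the tool from outside, world axes, zero at the start; "moment": the same for the moment, N m; "grip_width": finger opening in m; "gripper_force": force on a finger pad.
Only numpy, scipy, OpenCV 4.12 (cv2) and the standard library are available. Lean on these libraries where they do the work, as an engineer would, in place of code of your own. Each camera call takes 0.05 s, during which the arm holds its last target. There are 200 camera calls.

### The job

A filled capsule already sits in the fork of the white dental capsule mixer: start its mix with light touches of the fingertips, in this order. Tap the half of the black mains rocker that carries the white bar fully down to switch the mixer on, push the open clear hood gently down until it is fully shut, tap the blue programme key down and let it come up again, then press the green start key fully in, where it stays. Pick nothing up, do not shove the mixer or swing its hood farther open, and leave its other keys and the things around it alone.

Things in the scene. Friction and masses are not known exactly. Their poses are not given: they have to be found in the camera images.
- mixer: White capsule mixer, 270 deep (x) x 220 wide (y) x 95 mm high without its hood, about 3 kg, standing free on rubber feet on the left or the right of the orange mat, turned up to 0.35 rad. Origin: centre of its underside; own +x points to its back, +y to the left of a user facing its keys, z up. A careful touch stays under 20 N anywhere on it.
- panel_mid (a point): Middle of the sloping control panel (own x -135 to -20 mm, rising 12 degrees to the back, 68 to 92 mm high). Front row (own x -107): rocker at own y +70, red key -10, green key -70. Back row (own x -58): dark display at +70, blue key +12, yellow -35, grey -82. Behind the panel lies the bay with fork and capsule, under the hood.
- rocker (a joint): Black mains rocker, 44 mm long along the mixer's y, 24 mm wide. 0 rad = off (the half towards the mixer's left, own +y, with the white bar, stands up); 0.28 = on (that half fully down, level). It stays where it is left; about 2 N at the white bar tips it over. A soft rubber cap, 8 mm thick, on that half gives up to 5 mm, about 1.8 N per mm.
- rocker_on (a point): The white bar, on top of the rocker's rubber-capped half, 11 mm out from the pivot and 15 mm above the panel when off: the spot to tap. It goes down about 4 mm from off to on.
- hood (a joint): Clear hood over the fork bay, hinged along its back edge about the mixer's y axis: 0 rad = shut, larger = open (front edge up); starts 0.5 to 0.85 rad open. It stays where it is left; about 1 N at its pad pushes it down.
- hood_pad (a point): Centre of the top of the soft blue rubber pad (42 x 70 mm, 9 mm thick, gives up to 6 mm at 1.8 N per mm) at the front edge of the hood's top: the spot to push. With the hood shut it lies 107 mm in front of the hinge line and 43 mm above it; it moves with the hood (130 mm long, 172 wide).
- hood_hinge (a point): Middle of the hood's hinge line, which runs along the mixer's y axis; axes as the mixer's; 95 mm above the table.
- blue_key (a joint): Blue programme key, 23 mm across, spring return: 0 = up; it counts as down from about 3 mm (4 N) and bottoms at 8 mm (8.5 N), moving along the panel's normal; value in m.
- blue_key_top (a point): Middle of the blue key's slightly domed top, 11 mm above the panel when up.
- green_key (a joint): Green start key, 23 mm across, stays where it is pressed: 0 = out (as it starts), 0.004 m = fully in, along the panel's normal; about 2 N moves it. Its soft cap gives up to 5 mm more, about 1.8 N per mm.
- green_key_top (a point): Middle of the green key's slightly domed top, 12.5 mm above the panel when out.
- red_key (a joint): Red stop key, 23 mm, spring return: 0 = up, 0.008 m = fully down. Not to be pressed.
- yellow_key (a joint): Yellow key (another programme), 23 mm, spring return: 0 = up, 0.008 m = fully down. Not to be pressed.
- grey_key (a joint): Grey key (another programme), 23 mm, spring return: 0 = up, 0.008 m = fully down. Not to be pressed.
- tray: Purple instrument tray, 240 x 170 x 22 mm, on the other side of the mat from the mixer. Origin: centre of its underside. Leave alone.
- handpiece: Steel handpiece, 95 mm long, lying in the tray's long compartment. Origin: under its middle. Leave alone.
- tweezers: Dark steel tweezers, 135 mm long, lying in the tray's long compartment. Origin: under the middle. Leave alone.
- bur_block: Aluminium block of burs, 45 x 28 x 30 mm, in a small compartment of the tray. Origin: centre of its underside. Leave alone.
- jaw_model: White hinged jaw model, about 90 x 84 x 68 mm, at the far side of the mat. Origin: centre of its underside. Leave alone.
- bond_bottle: Amber bottle with black cap, 28 mm across, 62 mm high, just behind the mixer. Origin: centre of its underside. Leave alone.
- dappen_dish: Small green glass dish, 38 mm across, 24 mm high, near the robot. Origin: centre of its underside. Leave alone.
- syringe: Blue composite syringe, 135 mm long, lying on the left edge of the mat. Origin: under its middle. Leave alone.

How it is judged:
On the way, in this order (a step that is already met when the one before it is completed fails the run):
1. the rocker is tapped over to on (value of joint rocker above 0.22 rad), for 0.1 s.
2. the hood is pushed fully shut (value of joint hood below 0.04 rad), for 0.1 s.
3. the blue programme key is pressed down (value of joint blue_key above 0.0028 m), for 0.02 s.
4. the green start key is pressed in, the blue key having come up (value of joint green_key above 0.003 m and value of joint blue_key below 0.001 m), for 0.1 s.
At the end, for the whole second after the job is handed in: The rocker is on (over 0.22 rad), the hood shut (under 0.04 rad), the green key in (over 3 mm) and all other keys up (under 1 mm); the mixer stands still and level within 20 mm of where it was; nothing around it has been disturbed (all of step 4 and value of joint rocker above 0.22 rad and value of joint hood below 0.04 rad and value of joint each of red_key, yellow_key, grey_key below 0.001 m and distance of mixer from where it was at the start of the episode below 0.02 m and linear speed of mixer below 0.01 m/s and angle between mixer's own z axis and vertical below 0.04 rad); the robot touches nothing.
It fails at once if the red, yellow or grey key is pressed (value of joint any of red_key, yellow_key, grey_key above 0.002 m).
It fails at once if the blue or green key is pressed with the mixer off or the hood open, or the blue key after the start key is in ((value of joint any of blue_key, green_key above 0.0028 m and (value of joint rocker below 0.2 rad or value of joint hood above 0.06 rad)) or value of joint each of blue_key, green_key above 0.0028 m).
It fails at once if the mixer is touched with more than 20 N (contact force between any of the fingers, the arm and mixer above 20 N).
It fails at once if the mixer is shoved, tipped or lifted, or its hood lifted farther open (value of joint hood above 0.97 rad or distance of mixer from where it was at the start of the episode above 0.02 m or angle between mixer's own z axis and vertical above 0.06 rad).
It fails at once if a bystander is moved by more than 20 mm (distance of any of tray, handpiece, tweezers, bur_block, jaw_model, bond_bottle, dappen_dish, syringe from where it was at the start of the episode above 0.02 m).
It also fails if it takes over 58 s, if anything falls off the work surface, if the arm or the gripper's body presses on something with over 40 N, if the wrist force passes 120 N, or if a joint passes its speed limit or range.

## Working session

There is one attempt and no reset: what is moved stays moved. The work goes in short steps, Python scripts to look and compute and a tool call to move; the robot and the scene stay as the last step left them, time stands still between calls to the robot, and variables do not carry over. Pictures are saved under pics/ and viewed, at most 10 in all, crops included, and the job is handed in when it is done.

Besides the shell and the picture viewer there is one more tool, called after "Emit:" as name(argument=value, ...) on one line, values as JSON. send_rows: Moves the arm, as the interface text tells. Its arguments: {"type":"object","properties":{"deltas":{"type":"array","items":{"type":"object","properties":{"dx":{"type":"number"},"dy":{"type":"number"},"dz":{"type":"number"},"rx":{"type":"number"},"ry":{"type":"number"},"rz":{"type":"number"}}}},"jaw":{"type":"number"},"newtons":{"type":"number"}},"required":["deltas"]}

```bash
ls; mkdir -p pics; cat > h.py <<'E'
import numpy as np, cv2
from scipy.spatial.transform import Rotation as R
from bench import r
def grab(name):
    f=r.grab_frame(name); np.savez('/tmp/%s.npz'%name,**{k:np.array(v) for k,v in f.items()}); return f
def load(name): return dict(np.load('/tmp/%s.npz'%name))
def cam(f):
    h=480; fl=h/2/np.tan(np.radians(float(f['vertical_fov']))/2)
    K=np.array([[fl,0,float(f['cx'])],[0,fl,float(f['cy'])],[0,0,1]])
    o=np.array(f['orientation'],float)
    M=R.from_rotvec(o).as_matrix() if o.size==3 else o.reshape(3,3)
    return K,np.array(f['distortion'],float),M,np.array(f['xyz'],float)
def pts(f,uv,z=None):
    K,d,M,t=cam(f); uv=np.array(uv,float).reshape(-1,1,2)
    n=cv2.undistortPoints(uv,K,d).reshape(-1,2)
    if z is None:
        z=np.array([np.median(f['z_map'][int(v)-1:int(v)+2,int(u)-1:int(u)+2]) for u,v in uv.reshape(-1,2)])
    return (np.c_[n,np.ones(len(n))]*np.reshape(z,(-1,1)))@M.T+t
def proj(f,P):
    K,d,M,t=cam(f); p=(np.array(P)-t)@M
    return cv2.projectPoints(p,np.zeros(3),np.zeros(3),K,d)[0].reshape(-1,2)
E
python3 - <<'E'
from h import *
for n in('scene','top'):
    f=grab(n); cv2.imwrite(f'pics/{n}0.png',f['frame']); print(n,f['xyz'],f['orientation'],f['vertical_fov'],f['distortion'])
o=r.get_obs();print(o)
E
```

```text
pics
scene [ 1.16042647 -0.1387391   0.83523737] [-2.05489071 -1.45226792  0.52388372] 51.29683032342831 [0.03861711 0.         0.         0.         0.        ]
top [0.49588927 0.06767009 1.18927145] [-2.14958993  2.2073634  -0.0855874 ] 47.155904504088454 [-0.01930498  0.          0.          0.          0.        ]
{'clock': 0.1, 'joints': array([ 1.24093663,  0.47771194,  0.02236843,  1.55637071, -0.01151837,
        1.10931355, -0.08308615]), 'qvel': array([ 7.47457168e-04, -7.65350258e-04,  9.78600191e-04, -3.00001908e-03,
       -9.24214503e-05, -4.47224128e-04,  1.33665305e-03]), 'tau': array([ 4.09084372e-03, -5.97763002e+01,  1.61363494e+00, -2.81953436e+01,
        1.28515330e-02,  5.07298711e-03, -2.91942752e-05]), 'tcp_pos': array([ 0.14832596, -0.65795799,  0.24141946]), 'orientation': array([-3.12066240e+00, -3.47447705e-01,  4.73543569e-04]), 'contact_force': array([0.99156757, 0.03253315, 0.27871781]), 'moment': array([-0.00100846,  0.01018347, -0.00913179]), 'gripper_force': 0.0, 'grip_width': 0.08538909363609963}
```

View pics/scene0.png

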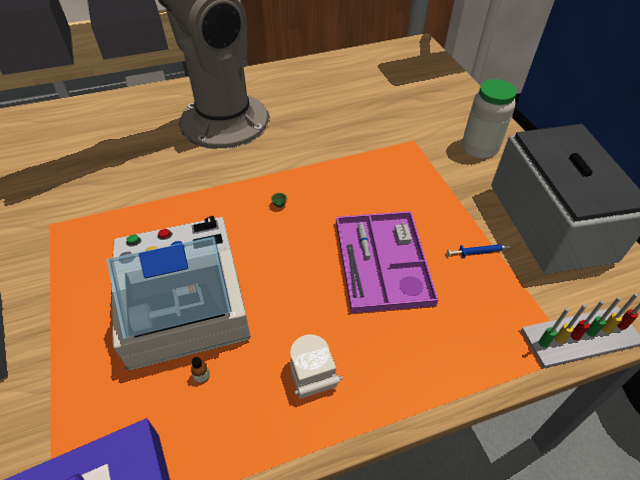

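View pics/top0.png

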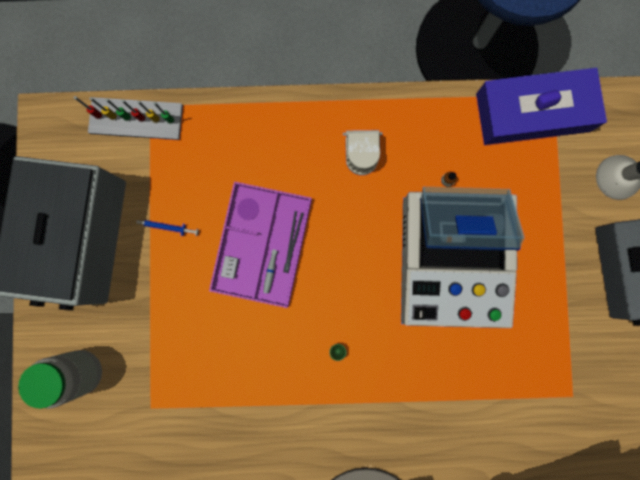

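The top view shows the mixer at right: rocker (425,313), red (465,314), green (495,315), blue (456,290), yellow (480,290), grey (502,290), hood pad (476,226). I'll take an enlarged crop to refine these.

```bash
python3 - <<'E'
from h import *
f=load('top')
c=cv2.resize(f['frame'][180:340,390:540],None,fx=5,fy=5*.75*0+5,interpolation=cv2.INTER_CUBIC)[:, :]
c=cv2.resize(f['frame'][180:335,390:535],None,fx=3.8,fy=3.8,interpolation=cv2.INTER_CUBIC); cv2.imwrite('pics/crop1.png',c)
uv=[(425,313),(465,314),(495,315),(456,290),(480,290),(502,290),(476,226)]
print(pts(f,uv).round(4))
# colour centroids
hsv=cv2.cvtColor(f['frame'],cv2.COLOR_BGR2HSV)
S,V=hsv[...,1],hsv[...,2]
for n,(u,v) in zip('red green blue yellow pad'.split(),[uv[1],uv[2],uv[3],uv[4],uv[6]]):
    h0=int(hsv[v,u,0]); m=((np.abs((hsv[...,0].astype(int)-h0+90)%180-90)<10)&(S>120)).astype(np.uint8)
    k,l,st,ce=cv2.connectedComponentsWithStats(m); i=l[v,u]; print(n,st[i],ce[i].round(2),pts(f,[ce[i]]).round(4))
E
```

```text
[[ 0.44   -0.1296  0.0807]
 [ 0.436  -0.2087  0.0846]
 [ 0.4325 -0.2681  0.0864]
 [ 0.4843 -0.1906  0.0944]
 [ 0.483  -0.2385  0.0938]
 [ 0.4818 -0.2819  0.095 ]
 [ 0.5998 -0.2074  0.1994]]
red [459 308  12  12 103] [464.79 313.73] [[ 0.4365 -0.2084  0.0845]]
green [490 310  11  11  93] [494.72 314.51] [[ 0.4334 -0.2676  0.0863]]
blue [450 284  12  11 104] [455.16 288.79] [[ 0.4867 -0.1889  0.0951]]
yellow [473 284  12  12 114] [478.6 289.5] [[ 0.484  -0.2355  0.0947]]
pad [455 215  42  21 801] [475.4  224.92] [[ 0.6022 -0.2074  0.1958]]
```

View pics/crop1.png

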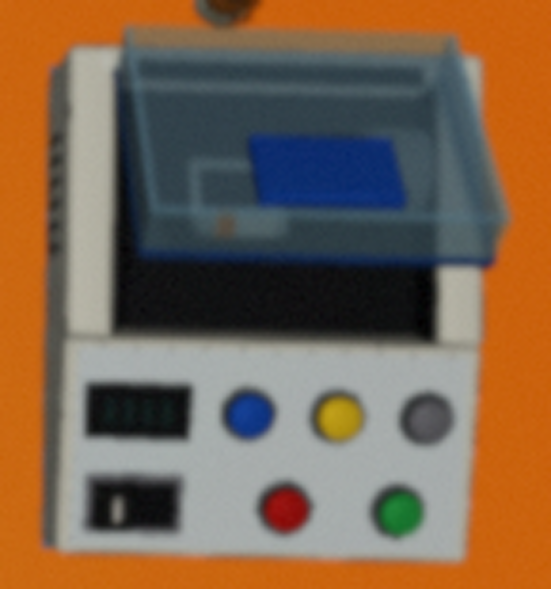

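The crop confirms the layout: white bar at the left end of the rocker, about (421,314) in full-frame pixels, and the hood open with its pad clearly visible. Next I fit the mixer's pose.

```bash
python3 - <<'E'
from h import *
f=load('top')
s,c=np.sin(np.radians(12)),np.cos(np.radians(12)); ph=lambda x:68+(x+135)*np.tan(np.radians(12))
def top(x,y,h): return np.array([x-s*h,y,ph(x)+c*h])/1000
own=np.array([top(-107,-10,11),top(-107,-70,12.5),top(-58,12,11),top(-58,-35,11)])
uv=np.array([[464.79,313.73],[494.72,314.51],[455.16,288.79],[478.6,289.5]])
uv[0]=[390+285/3.8,180+508/3.8];uv[1]=[390+398/3.8,180+510/3.8];uv[2]=[390+248/3.8,180+413/3.8];uv[3]=[390+338/3.8,180+416/3.8]
from scipy.optimize import least_squares
def T(p,o): return R.from_euler('z',p[2]).apply(o)+[p[0],p[1],0]
res=least_squares(lambda p:(proj(f,T(p,own))-uv).ravel(),[.54,-.2,-.05]); p=res.x
print(p,res.fun.round(2)); np.save('/tmp/pose.npy',p)
print(T(p,own).round(4))
pad=np.array([0.6022,-0.2074,.1958]); print('pad own',R.from_euler('z',-p[2]).apply(pad-[p[0],p[1],0]))
for n,q in dict(rocker=top(-107,81,15),blue=own[2],green=own[1]).items(): print(n,T(p,[q]).round(4),proj(f,T(p,[q])))
z=pts(f,[(460,220),(475,218),(490,220),(460,230),(475,231),(490,230)]); print(z.round(4))
E
```

```text
[ 0.54645807 -0.20390655 -0.05001555] [-0.16 -0.09  0.34  0.25 -0.08  0.04 -0.1  -0.21]
[[ 0.4368 -0.2084  0.0847]
 [ 0.4335 -0.2683  0.0862]
 [ 0.4868 -0.1889  0.0951]
 [ 0.4845 -0.2358  0.0951]]
pad own [ 0.05584687 -0.00070228  0.1958    ]
rocker [[ 0.4405 -0.1175  0.0886]] [[419.60917054 313.05779643]]
blue [[ 0.4868 -0.1889  0.0951]] [[455.18559757 288.72645528]]
green [[ 0.4335 -0.2683  0.0862]] [[495.0746607  314.46361938]]
[[ 0.6127 -0.1813  0.1895]
 [ 0.6159 -0.2096  0.1874]
 [ 0.6113 -0.2366  0.1886]
 [ 0.5929 -0.177   0.2033]
 [ 0.5901 -0.2032  0.2062]
 [ 0.5913 -0.2307  0.2049]]
```

Emit:
send_rows(deltas=[{"dx":20,"dy":36,"dz":0,"rz":-3},{"dx":40,"dy":72,"dz":0,"rz":-6},{"dx":60,"dy":108,"dz":0,"rz":-9},{"dx":80,"dy":144,"dz":0,"rz":-12},{"dx":100,"dy":180,"dz":0,"rz":-15.6}], jaw=0, newtons=20)

```text
$.deltas[0]: bad value
```

Emit:
send_rows(deltas=[{"dx":20,"dy":36},{"dx":40,"dy":72},{"dx":60,"dy":108},{"dx":80,"dy":144},{"dx":100,"dy":180}])

```text
$.deltas[0]: bad value
```

Emit:
send_rows(deltas=[{"dx":20,"dy":36,"dz":-10},{"dx":40,"dy":72,"dz":-25},{"dx":60,"dy":108,"dz":-40},{"dx":80,"dy":144,"dz":-60},{"dx":92,"dy":180,"dz":-80}])

```text
$.deltas[0]: bad value
```

Emit:
send_rows(deltas=[{"dx":0},{"dx":0}])

```text
$.deltas[0]: bad value
```

Emit:
send_rows(deltas=[{"dx":20,"dy":36,"dz":0,"rx":0,"ry":0,"rz":-3},{"dx":40,"dy":72,"dz":0,"rx":0,"ry":0,"rz":-6},{"dx":60,"dy":108,"dz":0,"rx":0,"ry":0,"rz":-9},{"dx":80,"dy":144,"dz":0,"rx":0,"ry":0,"rz":-12},{"dx":100,"dy":180,"dz":0,"rx":0,"ry":0,"rz":-15.6}], jaw=0, newtons=20)

```text
clock: 0.52
tcp_pos: [0.2489, -0.4764, 0.2419]
orientation: [-3.14, 0.084, 0.001]
contact_force: [0.6, -0.2, 0.5]
grip_width: 0.0255
gripper_force: 0.0
```

Emit:
send_rows(deltas=[{"dx":20,"dy":36,"dz":0,"rx":0,"ry":0,"rz":0},{"dx":40,"dy":72,"dz":0,"rx":0,"ry":0,"rz":0},{"dx":60,"dy":108,"dz":0,"rx":0,"ry":0,"rz":0},{"dx":80,"dy":144,"dz":0,"rx":0,"ry":0,"rz":0},{"dx":100,"dy":180,"dz":0,"rx":0,"ry":0,"rz":0}])

```text
clock: 0.93
tcp_pos: [0.3488, -0.2965, 0.2422]
orientation: [3.14, -0.079, -0.0]
contact_force: [1.0, -0.3, -0.4]
grip_width: 0.0002
gripper_force: 0.0
```

Emit:
send_rows(deltas=[{"dx":20,"dy":36,"dz":-10,"rx":0,"ry":0,"rz":0},{"dx":40,"dy":72,"dz":-25,"rx":0,"ry":0,"rz":0},{"dx":60,"dy":108,"dz":-45,"rx":0,"ry":0,"rz":0},{"dx":80,"dy":144,"dz":-65,"rx":0,"ry":0,"rz":0},{"dx":92,"dy":180,"dz":-80,"rx":0,"ry":0,"rz":0}])

```text
clock: 1.35
tcp_pos: [0.4381, -0.1258, 0.1654]
orientation: [3.141, -0.08, 0.001]
contact_force: [-0.1, -0.8, 1.0]
grip_width: -0.0
gripper_force: 0.0
```

Emit:
send_rows(deltas=[{"dx":0,"dy":0,"dz":-20,"rx":0,"ry":0,"rz":0},{"dx":0,"dy":0,"dz":-20,"rx":0,"ry":0,"rz":0}])

```text
clock: 1.52
tcp_pos: [0.4356, -0.1244, 0.1432]
orientation: [-3.139, 0.071, 0.009]
contact_force: [-0.6, -0.0, -0.1]
grip_width: 0.0001
gripper_force: 0.0
```

```bash
python3 - <<'E'
from h import *
o=r.get_obs();print(o['tcp_pos'],o['orientation'],o['contact_force'],o['grip_width'])
f=grab('wrist');cv2.imwrite('pics/w1.png',f['frame']);print(f['xyz'],f['orientation'])
p=np.load('/tmp/pose.npy')
E
```

```text
[ 0.4355803  -0.12442966  0.14320121] [-3.13890556  0.07089758  0.00885866] [-0.62453244 -0.04561569 -0.1323282 ] 5.5438225613463926e-05
[ 0.52103565 -0.12875199  0.27357007] [ 1.99624635 -2.08721852 -0.35743492]
```

View pics/w1.png

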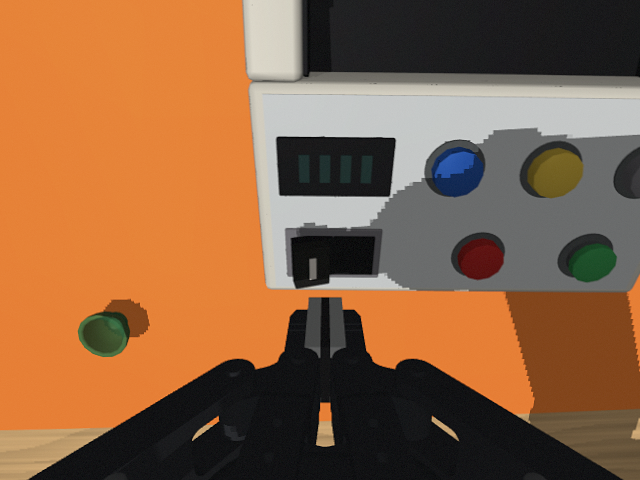

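The wrist view shows the white bar at (312,268), blue key (458,170), green (590,260). The TCP stopped 5–6 mm short of its command, so I check the joints and compare this view with the fitted pose.

```bash
python3 - <<'E'
from h import *
o=r.get_obs();print(o['joints'].round(3),o['tcp_pos'])
f=load('wrist')
print(pts(f,[(312,268),(310,250),(458,172),(588,261),(480,258)]).round(4))
print(pts(f,[(324,303)]).round(4))
E
```

```text
[ 0.401  0.267 -0.293  2.141  0.111  0.752 -1.583] [ 0.43564951 -0.12640989  0.14466252]
[[ 0.4397 -0.1181  0.0889]
 [ 0.4507 -0.1178  0.0913]
 [ 0.4876 -0.1885  0.0948]
 [ 0.4357 -0.2637  0.0854]
 [ 0.4395 -0.2067  0.0843]]
[[ 0.4472 -0.1249  0.1399]]
```

Emit:
send_rows(deltas=[{"dx":0,"dy":0,"dz":0,"rx":0,"ry":0,"rz":0},{"dx":0,"dy":0,"dz":0,"rx":0,"ry":0,"rz":0}])

```text
clock: 1.73
tcp_pos: [0.4373, -0.1287, 0.1471]
orientation: [3.14, -0.084, 0.002]
contact_force: [0.1, 0.9, -0.0]
grip_width: -0.0003
gripper_force: 0.0
```

Emit:
send_rows(deltas=[{"dx":0,"dy":0,"dz":0,"rx":0,"ry":0,"rz":0},{"dx":0,"dy":0,"dz":0,"rx":0,"ry":0,"rz":0},{"dx":0,"dy":0,"dz":0,"rx":0,"ry":0,"rz":0}])

```text
clock: 1.98
tcp_pos: [0.4374, -0.128, 0.1468]
orientation: [3.14, -0.082, 0.002]
contact_force: [0.9, 0.6, -0.9]
grip_width: 0.0001
gripper_force: 0.0
```

Emit:
send_rows(deltas=[{"dx":3,"dy":9,"dz":0,"rx":0,"ry":0,"rz":0},{"dx":3,"dy":9,"dz":0,"rx":0,"ry":0,"rz":0},{"dx":3,"dy":9,"dz":0,"rx":0,"ry":0,"rz":0}])

```text
clock: 2.23
tcp_pos: [0.4406, -0.1175, 0.1463]
orientation: [-3.14, 0.077, -0.001]
contact_force: [-0.5, -0.0, 0.8]
grip_width: 0.0003
gripper_force: 0.0
```

```bash
python3 - <<'E'
from h import *
o=r.get_obs();print(o['joints'].round(3),o['tcp_pos'],o['orientation'])
E
```

```text
[ 0.385  0.266 -0.299  2.138  0.113  0.752 -1.607] [ 0.44056463 -0.11745792  0.14633752] [-3.14047785e+00  7.71892380e-02 -6.98400785e-04]
```

Emit:
send_rows(deltas=[{"dx":0,"dy":0,"dz":-20,"rx":0,"ry":0,"rz":0},{"dx":0,"dy":0,"dz":-32,"rx":0,"ry":0,"rz":0},{"dx":0,"dy":0,"dz":-38,"rx":0,"ry":0,"rz":0},{"dx":0,"dy":0,"dz":-41,"rx":0,"ry":0,"rz":0},{"dx":0,"dy":0,"dz":-41,"rx":0,"ry":0,"rz":0}])

```text
clock: 2.65
tcp_pos: [0.44, -0.1181, 0.1048]
orientation: [-3.14, 0.079, 0.002]
contact_force: [0.1, 0.0, -0.1]
grip_width: 0.0
gripper_force: 0.0
```

Emit:
send_rows(deltas=[{"dx":0,"dy":0,"dz":-1,"rx":0,"ry":0,"rz":0},{"dx":0,"dy":0,"dz":-2,"rx":0,"ry":0,"rz":0},{"dx":0,"dy":0,"dz":-3,"rx":0,"ry":0,"rz":0},{"dx":0,"dy":0,"dz":-4,"rx":0,"ry":0,"rz":0},{"dx":0,"dy":0,"dz":-4,"rx":0,"ry":0,"rz":0}])

```text
clock: 3.07
tcp_pos: [0.4407, -0.1181, 0.1015]
orientation: [3.141, -0.079, 0.002]
contact_force: [1.0, 0.2, 2.8]
grip_width: -0.0003
gripper_force: 0.9
```

Emit:
send_rows(deltas=[{"dx":0,"dy":0,"dz":-1,"rx":0,"ry":0,"rz":0},{"dx":0,"dy":0,"dz":-2,"rx":0,"ry":0,"rz":0},{"dx":0,"dy":0,"dz":-3,"rx":0,"ry":0,"rz":0},{"dx":0,"dy":0,"dz":-3,"rx":0,"ry":0,"rz":0}])

```text
clock: 3.4
tcp_pos: [0.4403, -0.118, 0.0981]
orientation: [-3.14, 0.079, -0.0]
contact_force: [1.1, 0.7, 3.0]
grip_width: 0.0001
gripper_force: 1.1
```

Emit:
send_rows(deltas=[{"dx":0,"dy":0,"dz":-1,"rx":0,"ry":0,"rz":0},{"dx":0,"dy":0,"dz":-2,"rx":0,"ry":0,"rz":0},{"dx":0,"dy":0,"dz":-2,"rx":0,"ry":0,"rz":0},{"dx":0,"dy":0,"dz":-2,"rx":0,"ry":0,"rz":0}])

```text
clock: 3.73
tcp_pos: [0.4405, -0.1179, 0.0962]
orientation: [-3.14, 0.079, -0.001]
contact_force: [1.2, 2.7, 4.5]
grip_width: 0.0005
gripper_force: 1.8
```

Emit:
send_rows(deltas=[{"dx":0,"dy":0,"dz":-1,"rx":0,"ry":0,"rz":0},{"dx":0,"dy":0,"dz":-2,"rx":0,"ry":0,"rz":0},{"dx":0,"dy":0,"dz":-2,"rx":0,"ry":0,"rz":0},{"dx":0,"dy":0,"dz":-2,"rx":0,"ry":0,"rz":0}])

```text
clock: 4.07
tcp_pos: [0.4408, -0.118, 0.0945]
orientation: [-3.141, 0.079, -0.002]
contact_force: [0.2, 2.4, 7.2]
grip_width: 0.0
gripper_force: 3.3
```

Emit:
send_rows(deltas=[{"dx":0,"dy":0,"dz":10,"rx":0,"ry":0,"rz":0},{"dx":0,"dy":0,"dz":40,"rx":0,"ry":0,"rz":0},{"dx":0,"dy":0,"dz":80,"rx":0,"ry":0,"rz":0},{"dx":0,"dy":0,"dz":110,"rx":0,"ry":0,"rz":0},{"dx":0,"dy":0,"dz":110,"rx":0,"ry":0,"rz":0}])

```text
clock: 4.48
tcp_pos: [0.4429, -0.1192, 0.2098]
orientation: [3.138, -0.081, 0.013]
contact_force: [0.1, -0.7, 0.5]
grip_width: -0.0
gripper_force: 0.0
```

```bash
python3 - <<'E'
from h import *
p=np.load('/tmp/pose.npy'); o=r.get_obs();print(o['tcp_pos'],o['orientation'],o['contact_force'])
f=grab('wrist')
# height above panel along rocker line, own frame, before (w1 lost) / now
v,u=np.mgrid[0:480,0:640]; u=u.ravel();v=v.ravel()
P=pts(f,np.c_[u,v],f['z_map'][v,u]); q=R.from_euler('z',-p[2]).apply(P-[p[0],p[1],0])*1000
h=(q[:,2]-68-(q[:,0]+135)*np.tan(np.radians(12)))*np.cos(np.radians(12))
for y in range(46,96,3):
    m=(abs(q[:,0]+107)<5)&(abs(q[:,1]-y)<1.5)&(q[:,2]>40)&(q[:,2]<110); print(y,m.sum(),np.median(h[m]).round(1) if m.any() else '')
c=proj(f,[[.44,-.13,.085]])[0]; print(c)
E
```

```text
[ 0.44285317 -0.119216    0.20984278] [ 3.13816299 -0.08072744  0.01301305] [ 0.14132674 -0.66465597  0.51451874]
46 51 1.5
49 33 8.3
52 57 8.8
55 58 8.1
58 51 7.1
61 56 6.1
64 56 5.4
67 51 4.4
70 49 3.7
73 61 3.5
76 53 11.4
79 49 11.4
82 49 11.4
85 65 11.5
88 51 11.3
91 51 11.3
94 50 10.4
[339.75224637 237.28191089]
```

```bash
python3 - <<'E'
from h import *
p=np.load('/tmp/pose.npy')
for th in [.685,.6,.5,.4,.3,.2,.1,0,-.02]:
    a=th+np.arctan2(43,107); k=5*max(th,0)/.685
    x=111-115.3*np.cos(a)+k; z=95+115.3*np.sin(a)+(11-k)*np.tan(max(th,0))+11
    w=R.from_euler('z',p[2]).apply([x/1000,0,z/1000])+[p[0],p[1],0]; print(th,(w*1000).round(1))
E
```

```text
0.685 [ 606.7 -206.9  211.9]
0.6 [ 597.8 -206.5  206.4]
0.5 [ 587.8 -206.   199. ]
0.4 [ 578.5 -205.5  190.7]
0.3 [ 570.1 -205.1  181.4]
0.2 [ 562.6 -204.7  171.3]
0.1 [ 556.  -204.4  160.5]
0 [ 550.5 -204.1  149. ]
-0.02 [ 549.6 -204.1  146.8]
```

Emit:
send_rows(deltas=[{"dx":0,"dy":0,"dz":30,"rx":0,"ry":0,"rz":0},{"dx":10,"dy":-10,"dz":56,"rx":0,"ry":0,"rz":0},{"dx":40,"dy":-30,"dz":60,"rx":0,"ry":0,"rz":0},{"dx":75,"dy":-45,"dz":60,"rx":0,"ry":0,"rz":0},{"dx":110,"dy":-60,"dz":60,"rx":0,"ry":0,"rz":0}])

```text
clock: 4.95
tcp_pos: [0.5502, -0.1799, 0.2638]
orientation: [3.139, -0.082, -0.002]
contact_force: [0.2, -0.0, 0.3]
grip_width: -0.0003
gripper_force: 0.0
```

Now over the pad, at a height above the first contact.

Emit:
send_rows(deltas=[{"dx":30,"dy":-15,"dz":0,"rx":0,"ry":0,"rz":0},{"dx":56,"dy":-27,"dz":-10,"rx":0,"ry":0,"rz":0},{"dx":56,"dy":-27,"dz":-30,"rx":0,"ry":0,"rz":0},{"dx":56,"dy":-27,"dz":-42,"rx":0,"ry":0,"rz":0},{"dx":56,"dy":-27,"dz":-42,"rx":0,"ry":0,"rz":0}])

```text
clock: 5.37
tcp_pos: [0.6029, -0.2048, 0.2173]
orientation: [-3.139, 0.079, 0.014]
contact_force: [-1.1, 0.8, -0.5]
grip_width: -0.0001
gripper_force: 0.0
```

Emit:
send_rows(deltas=[{"dx":0,"dy":0,"dz":-2,"rx":0,"ry":0,"rz":0},{"dx":0,"dy":0,"dz":-4,"rx":0,"ry":0,"rz":0},{"dx":0,"dy":0,"dz":-6,"rx":0,"ry":0,"rz":0},{"dx":0,"dy":0,"dz":-8,"rx":0,"ry":0,"rz":0},{"dx":0,"dy":0,"dz":-8,"rx":0,"ry":0,"rz":0}])

```text
clock: 5.78
tcp_pos: [0.6061, -0.2051, 0.2146]
orientation: [3.14, -0.079, 0.001]
contact_force: [-0.5, -0.0, 0.9]
grip_width: -0.0001
gripper_force: 0.0
```

Emit:
send_rows(deltas=[{"dx":0,"dy":0,"dz":-2,"rx":0,"ry":0,"rz":0},{"dx":0,"dy":0,"dz":-4,"rx":0,"ry":0,"rz":0},{"dx":-4,"dy":0,"dz":-7,"rx":0,"ry":0,"rz":0},{"dx":-8,"dy":0,"dz":-10,"rx":0,"ry":0,"rz":0},{"dx":-8,"dy":0,"dz":-10,"rx":0,"ry":0,"rz":0}])

```text
clock: 6.2
tcp_pos: [0.597, -0.2051, 0.2034]
orientation: [-3.14, 0.08, 0.002]
contact_force: [-0.4, 0.7, -0.0]
grip_width: -0.0001
gripper_force: 0.2
```

Emit:
send_rows(deltas=[{"dx":-2,"dy":0,"dz":-2,"rx":0,"ry":0,"rz":0},{"dx":-5,"dy":0,"dz":-4,"rx":0,"ry":0,"rz":0},{"dx":-8,"dy":0,"dz":-6,"rx":0,"ry":0,"rz":0},{"dx":-10,"dy":0,"dz":-8,"rx":0,"ry":0,"rz":0},{"dx":-10,"dy":0,"dz":-8,"rx":0,"ry":0,"rz":0}])

```text
clock: 6.62
tcp_pos: [0.5874, -0.2052, 0.1956]
orientation: [-3.14, 0.08, 0.002]
contact_force: [-0.7, 0.3, 0.1]
grip_width: 0.0004
gripper_force: 0.2
```

Emit:
send_rows(deltas=[{"dx":-4,"dy":0,"dz":-4,"rx":0,"ry":0,"rz":0},{"dx":-9,"dy":0,"dz":-8,"rx":0,"ry":0,"rz":0},{"dx":-13,"dy":0,"dz":-12,"rx":0,"ry":0,"rz":0},{"dx":-17,"dy":0,"dz":-17,"rx":0,"ry":0,"rz":0},{"dx":-17,"dy":0,"dz":-17,"rx":0,"ry":0,"rz":0}])

```text
clock: 7.03
tcp_pos: [0.5694, -0.2053, 0.1778]
orientation: [-3.14, 0.08, 0.004]
contact_force: [-0.8, 0.1, 0.1]
grip_width: -0.0002
gripper_force: 0.0
```

```bash
python3 - <<'E'
from h import *
f=grab('scene');o=r.get_obs();print(o['tcp_pos'],o['contact_force'])
cv2.imwrite('pics/s2.png',cv2.resize(f['frame'][130:390,60:300],None,fx=2.3,fy=2.3,interpolation=cv2.INTER_CUBIC))
E
```

```text
[ 0.57008483 -0.20526747  0.1783173 ] [ 0.22860607 -0.19422792  0.48181716]
```

View pics/s2.png

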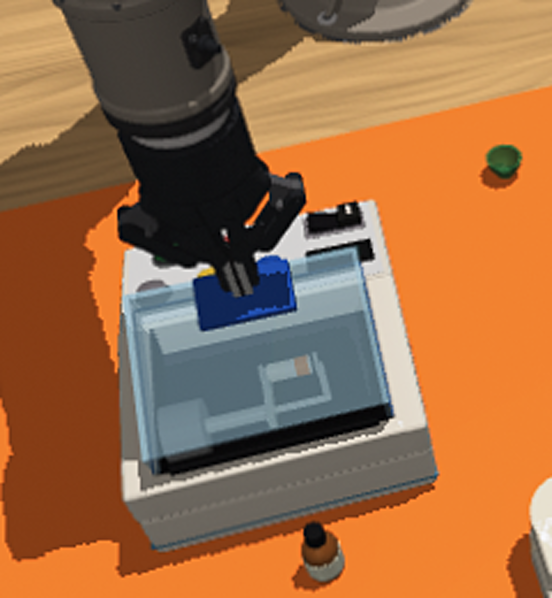

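The fingertips rest on the blue pad (crop 240,285) and the hood is following them down. Continuing along the arc.

Emit:
send_rows(deltas=[{"dx":-4,"dy":0,"dz":-5,"rx":0,"ry":0,"rz":0},{"dx":-7,"dy":0,"dz":-10,"rx":0,"ry":0,"rz":0},{"dx":-11,"dy":0,"dz":-15,"rx":0,"ry":0,"rz":0},{"dx":-14,"dy":0,"dz":-20,"rx":0,"ry":0,"rz":0},{"dx":-14,"dy":0,"dz":-20,"rx":0,"ry":0,"rz":0}])

```text
clock: 7.5
tcp_pos: [0.5556, -0.2052, 0.1577]
orientation: [-3.14, 0.08, 0.004]
contact_force: [0.6, -0.5, 0.2]
grip_width: -0.0003
gripper_force: 0.0
```

Emit:
send_rows(deltas=[{"dx":-2,"dy":0,"dz":-3,"rx":0,"ry":0,"rz":0},{"dx":-4,"dy":0,"dz":-6,"rx":0,"ry":0,"rz":0},{"dx":-5,"dy":0,"dz":-8,"rx":0,"ry":0,"rz":0},{"dx":-5,"dy":0,"dz":-9,"rx":0,"ry":0,"rz":0},{"dx":-5,"dy":0,"dz":-9,"rx":0,"ry":0,"rz":0}])

```text
clock: 7.92
tcp_pos: [0.5519, -0.2052, 0.1499]
orientation: [-3.141, 0.079, 0.001]
contact_force: [-0.3, -0.6, -0.1]
grip_width: 0.0
gripper_force: 0.1
```

Emit:
send_rows(deltas=[{"dx":0,"dy":0,"dz":-1,"rx":0,"ry":0,"rz":0},{"dx":0,"dy":0,"dz":-2,"rx":0,"ry":0,"rz":0},{"dx":0,"dy":0,"dz":-2,"rx":0,"ry":0,"rz":0}])

```text
clock: 8.17
tcp_pos: [0.5524, -0.2052, 0.1482]
orientation: [3.14, -0.079, 0.0]
contact_force: [-0.2, -0.3, 1.8]
grip_width: 0.0
gripper_force: 0.8
```

Emit:
send_rows(deltas=[{"dx":0,"dy":0,"dz":-1,"rx":0,"ry":0,"rz":0},{"dx":0,"dy":0,"dz":-2,"rx":0,"ry":0,"rz":0},{"dx":0,"dy":0,"dz":-2,"rx":0,"ry":0,"rz":0},{"dx":0,"dy":0,"dz":-2,"rx":0,"ry":0,"rz":0}])

```text
clock: 8.5
tcp_pos: [0.5524, -0.2052, 0.1465]
orientation: [3.14, -0.079, 0.001]
contact_force: [-1.4, 1.0, 4.7]
grip_width: 0.0002
gripper_force: 2.2
```

Emit:
send_rows(deltas=[{"dx":0,"dy":0,"dz":8,"rx":0,"ry":0,"rz":0},{"dx":0,"dy":0,"dz":30,"rx":0,"ry":0,"rz":0},{"dx":-20,"dy":5,"dz":45,"rx":0,"ry":0,"rz":0},{"dx":-45,"dy":12,"dz":45,"rx":0,"ry":0,"rz":0},{"dx":-66,"dy":16,"dz":40,"rx":0,"ry":0,"rz":0}])

```text
clock: 8.92
tcp_pos: [0.4864, -0.1888, 0.188]
orientation: [3.14, -0.078, 0.005]
contact_force: [1.0, 0.4, 0.2]
grip_width: -0.0
gripper_force: 0.0
```

Emit:
send_rows(deltas=[{"dx":0,"dy":0,"dz":0,"rx":0,"ry":0,"rz":0},{"dx":0,"dy":0,"dz":0,"rx":0,"ry":0,"rz":0}])

```text
clock: 9.08
tcp_pos: [0.4853, -0.1892, 0.1864]
orientation: [3.14, -0.08, -0.001]
contact_force: [0.9, -0.9, -0.6]
grip_width: -0.0002
gripper_force: 0.0
```

```bash
python3 - <<'E'
from h import *
p=np.load('/tmp/pose.npy'); o=r.get_obs();print(o['tcp_pos'],o['contact_force'])
f=grab('wrist'); cv2.imwrite('pics/w2.png',f['frame'])
v,u=np.mgrid[0:480,0:640]; u=u.ravel();v=v.ravel()
P=pts(f,np.c_[u,v],f['z_map'][v,u]); q=R.from_euler('z',-p[2]).apply(P-[p[0],p[1],0])*1000
b=f['frame'][v,u].astype(int); m=(b[:,0]>b[:,2]+60)&(b[:,0]>b[:,1]+40)&(f['z_map'][v,u]>0)
for lo,hi in((-80,-45),(-30,40)):
    k=m&(q[:,0]>lo)&(q[:,0]<hi); print(k.sum(), np.median(q[k],0) if k.any() else '', np.percentile(q[k][:,0],[2,98]) if k.any() else '')
    if k.sum()>50: print('slope',np.polyfit(q[k][:,0],q[k][:,2],1))
E
```

```text
[ 0.48528667 -0.18919494  0.18639401] [ 0.88413985 -0.8618724  -0.58052823]
935 [-59.31581717  11.88151463  93.74127847] [-69.97716478 -50.11421443]
slope [8.32498343e-02 9.84638493e+01]
14537 [ 13.0905653   -0.78454837 137.07707071] [-7.77028852 31.87340146]
slope [-3.33076506e-03  1.37110224e+02]
```

View pics/w2.png

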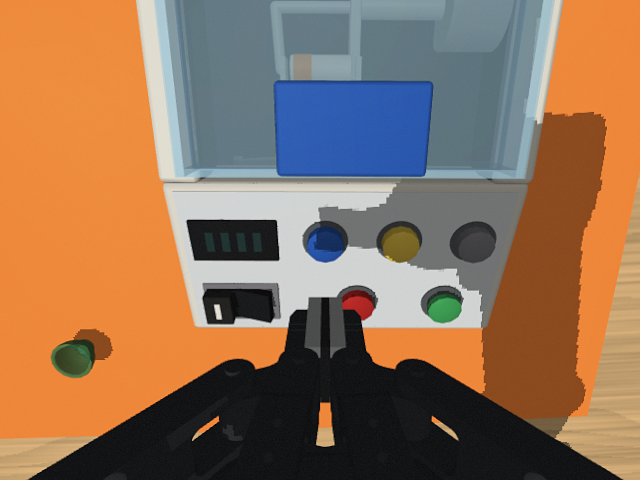

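The hood is shut: its pad is flat and 137 mm high. The blue key at (325,242) matches the fit. Descending on blue.

Emit:
send_rows(deltas=[{"dx":1,"dy":0,"dz":-30,"rx":0,"ry":0,"rz":0},{"dx":1,"dy":0,"dz":-55,"rx":0,"ry":0,"rz":0},{"dx":1,"dy":0,"dz":-70,"rx":0,"ry":0,"rz":0},{"dx":1,"dy":0,"dz":-75,"rx":0,"ry":0,"rz":0},{"dx":1,"dy":0,"dz":-75,"rx":0,"ry":0,"rz":0}])

```text
clock: 9.55
tcp_pos: [0.4874, -0.1889, 0.11]
orientation: [-3.14, 0.079, 0.003]
contact_force: [-0.6, 0.2, 0.3]
grip_width: 0.0
gripper_force: 0.0
```

Emit:
send_rows(deltas=[{"dx":0,"dy":0,"dz":-2,"rx":0,"ry":0,"rz":0},{"dx":0,"dy":0,"dz":-4,"rx":0,"ry":0,"rz":0},{"dx":0,"dy":0,"dz":-6,"rx":0,"ry":0,"rz":0},{"dx":0,"dy":0,"dz":-7,"rx":0,"ry":0,"rz":0},{"dx":0,"dy":0,"dz":-7,"rx":0,"ry":0,"rz":0}])

```text
clock: 9.97
tcp_pos: [0.4887, -0.1895, 0.1052]
orientation: [3.14, -0.079, 0.005]
contact_force: [1.7, -0.1, 4.1]
grip_width: 0.0001
gripper_force: 1.7
```

Emit:
send_rows(deltas=[{"dx":0,"dy":0,"dz":-1,"rx":0,"ry":0,"rz":0},{"dx":0,"dy":0,"dz":-2,"rx":0,"ry":0,"rz":0},{"dx":0,"dy":0,"dz":-3,"rx":0,"ry":0,"rz":0},{"dx":0,"dy":0,"dz":-3,"rx":0,"ry":0,"rz":0}])

```text
clock: 10.3
tcp_pos: [0.4892, -0.1895, 0.1022]
orientation: [3.14, -0.079, 0.007]
contact_force: [3.9, -0.1, 6.0]
grip_width: 0.0
gripper_force: 3.2
```

Emit:
send_rows(deltas=[{"dx":0,"dy":0,"dz":-1,"rx":0,"ry":0,"rz":0},{"dx":0,"dy":0,"dz":-1,"rx":0,"ry":0,"rz":0}])

```text
clock: 10.47
tcp_pos: [0.4894, -0.1895, 0.1013]
orientation: [3.14, -0.079, 0.007]
contact_force: [4.8, 0.6, 7.3]
grip_width: -0.0002
gripper_force: 3.6
```

Emit:
send_rows(deltas=[{"dx":-1,"dy":0,"dz":8,"rx":0,"ry":0,"rz":0},{"dx":-1,"dy":0,"dz":30,"rx":0,"ry":0,"rz":0},{"dx":-10,"dy":-15,"dz":55,"rx":0,"ry":0,"rz":0},{"dx":-32,"dy":-47,"dz":60,"rx":0,"ry":0,"rz":0},{"dx":-54,"dy":-79,"dz":60,"rx":0,"ry":0,"rz":0}])

```text
clock: 10.88
tcp_pos: [0.4334, -0.2679, 0.162]
orientation: [3.14, -0.073, 0.002]
contact_force: [0.5, -1.7, 0.3]
grip_width: 0.0001
gripper_force: 0.0
```

Emit:
send_rows(deltas=[{"dx":0,"dy":0,"dz":0,"rx":0,"ry":0,"rz":0},{"dx":0,"dy":0,"dz":0,"rx":0,"ry":0,"rz":0}])

```text
clock: 11.05
tcp_pos: [0.4301, -0.27, 0.1598]
orientation: [-3.14, 0.088, 0.005]
contact_force: [-0.3, 0.3, 0.5]
grip_width: 0.0001
gripper_force: 0.0
```

```bash
cat > chk.py <<'E'
from h import *
p=np.load('/tmp/pose.npy'); o=r.get_obs();print(o['tcp_pos'],o['orientation'],o['contact_force'])
f=grab('wrist')
v,u=np.mgrid[0:480,0:640]; u=u.ravel();v=v.ravel()
P=pts(f,np.c_[u,v],f['z_map'][v,u]); q=R.from_euler('z',-p[2]).apply(P-[p[0],p[1],0])*1000
h=(q[:,2]-68-(q[:,0]+135)*np.tan(np.radians(12)))*np.cos(np.radians(12))
for n,x,y in(('red',-109,-10),('green',-109,-70),('blue',-60,12),('yellow',-60,-35),('grey',-60,-82),('bar',-109,81)):
    m=(abs(q[:,0]-x)<5)&(abs(q[:,1]-y)<5)&(h<25)&(h>-5); print(n,m.sum(),np.median(h[m]).round(1) if m.any() else '')
hs=cv2.cvtColor(f['frame'],cv2.COLOR_BGR2HSV)[v,u]
m=(hs[:,0]>50)&(hs[:,0]<75)&(hs[:,1]>120)&(q[:,2]>70)&(q[:,2]<100); print('green px',m.sum(),np.median(P[m],0))
E
python3 chk.py
```

```text
[ 0.43014191 -0.27000923  0.15979808] [-3.14017659  0.08810106  0.00497963] [-0.30901577  0.31960136  0.45325554]
red 262 10.3
green 264 11.8
blue 376 10.2
yellow 376 10.2
grey 377 10.2
bar 261 11.6
green px 1121 [ 0.43484231 -0.26846389  0.0847125 ]
```

Emit:
send_rows(deltas=[{"dx":4,"dy":1.5,"dz":-25,"rx":0,"ry":0,"rz":0},{"dx":4,"dy":1.5,"dz":-45,"rx":0,"ry":0,"rz":0},{"dx":4,"dy":1.5,"dz":-54,"rx":0,"ry":0,"rz":0},{"dx":4,"dy":1.5,"dz":-58,"rx":0,"ry":0,"rz":0},{"dx":4,"dy":1.5,"dz":-58,"rx":0,"ry":0,"rz":0}])

```text
clock: 11.52
tcp_pos: [0.4369, -0.2655, 0.1013]
orientation: [-3.139, 0.077, 0.003]
contact_force: [0.0, 0.5, 0.3]
grip_width: 0.0
gripper_force: 0.0
```

Emit:
send_rows(deltas=[{"dx":0,"dy":0,"dz":-2,"rx":0,"ry":0,"rz":0},{"dx":0,"dy":0,"dz":-4,"rx":0,"ry":0,"rz":0},{"dx":0,"dy":0,"dz":-6,"rx":0,"ry":0,"rz":0},{"dx":0,"dy":0,"dz":-6,"rx":0,"ry":0,"rz":0}])

```text
clock: 11.85
tcp_pos: [0.438, -0.2669, 0.0967]
orientation: [3.14, -0.079, 0.003]
contact_force: [1.4, -0.6, 2.4]
grip_width: -0.0002
gripper_force: 0.9
```

Emit:
send_rows(deltas=[{"dx":0,"dy":0,"dz":-1,"rx":0,"ry":0,"rz":0},{"dx":0,"dy":0,"dz":-2,"rx":0,"ry":0,"rz":0},{"dx":0,"dy":0,"dz":-2,"rx":0,"ry":0,"rz":0}])

```text
clock: 12.1
tcp_pos: [0.4378, -0.2669, 0.0944]
orientation: [3.14, -0.079, 0.002]
contact_force: [1.4, 0.3, 1.7]
grip_width: -0.0001
gripper_force: 1.1
```

Emit:
send_rows(deltas=[{"dx":0,"dy":0,"dz":-1,"rx":0,"ry":0,"rz":0},{"dx":0,"dy":0,"dz":-2,"rx":0,"ry":0,"rz":0},{"dx":0,"dy":0,"dz":-2,"rx":0,"ry":0,"rz":0},{"dx":0,"dy":0,"dz":-2,"rx":0,"ry":0,"rz":0}])

```text
clock: 12.43
tcp_pos: [0.4377, -0.2669, 0.0924]
orientation: [3.14, -0.079, 0.001]
contact_force: [2.0, -0.2, 3.4]
grip_width: -0.0001
gripper_force: 1.8
```

Emit:
send_rows(deltas=[{"dx":0,"dy":0,"dz":-1,"rx":0,"ry":0,"rz":0},{"dx":0,"dy":0,"dz":-1,"rx":0,"ry":0,"rz":0},{"dx":0,"dy":0,"dz":-1,"rx":0,"ry":0,"rz":0}])

```text
clock: 12.68
tcp_pos: [0.4379, -0.2669, 0.0915]
orientation: [3.14, -0.079, 0.002]
contact_force: [2.6, -0.4, 4.6]
grip_width: 0.0004
gripper_force: 2.6
```

Emit:
send_rows(deltas=[{"dx":0,"dy":0,"dz":-1,"rx":0,"ry":0,"rz":0},{"dx":0,"dy":0,"dz":-1,"rx":0,"ry":0,"rz":0},{"dx":0,"dy":0,"dz":-1,"rx":0,"ry":0,"rz":0}])

```text
clock: 12.93
tcp_pos: [0.438, -0.2669, 0.0907]
orientation: [3.14, -0.079, 0.002]
contact_force: [2.6, 0.6, 6.6]
grip_width: 0.0004
gripper_force: 3.3
```

Emit:
send_rows(deltas=[{"dx":0,"dy":0,"dz":8,"rx":0,"ry":0,"rz":0},{"dx":0,"dy":0,"dz":35,"rx":0,"ry":0,"rz":0},{"dx":0,"dy":0,"dz":60,"rx":0,"ry":0,"rz":0},{"dx":0,"dy":0,"dz":68,"rx":0,"ry":0,"rz":0},{"dx":0,"dy":0,"dz":68,"rx":0,"ry":0,"rz":0}])

```text
clock: 13.35
tcp_pos: [0.4373, -0.2671, 0.1599]
orientation: [3.139, -0.08, 0.002]
contact_force: [-0.2, -0.0, -0.2]
grip_width: 0.0001
gripper_force: 0.0
```

```bash
python3 chk.py
```

```text
[ 0.43732466 -0.26714757  0.15986631] [ 3.13925546e+00 -8.00357126e-02  2.42703998e-03] [-0.23358769 -0.03658598 -0.18186108]
red 253 10.2
green 247 7.7
blue 353 10.2
yellow 359 10.3
grey 365 10.4
bar 251 11.6
green px 1062 [ 0.4353916  -0.26874031  0.08079346]
```

Green dropped 4.1 mm, so it is fully in. All other keys are up and the rocker is still on. Handing in.

```bash
python3 -c "
from bench import r
print(r.hand_in())"
```

```text
the job is handed in; nothing more can be done
None
```

The mix is started and the job is handed in, though no verdict came back. By my depth and force checks, the rocker is on, the hood is shut, the blue key was tapped and came back up, and the green key is fully in. The red, yellow and grey keys were left up, and the highest force I read was about 9 N.

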